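Set the thumb nut and flip the cam lever of a hold-down clamp

TASK

Clamp the flanged steel coupling in the bench clamp in which it stands, with the right lock force. The clamp is set too loose: turn the knurled thumb nut until the cam lever, when pushed, begins to resist half-way through its throw, then flip the lever fully down so that it stays locked, and let go. Do not crush the coupling by closing the lever over a nut that is far too tight, and do not take hold of the nut once the lever is fully down.

Things in the scene. Friction and masses are not known exactly. Their poses are not given: they have to be found in the camera images.
- clamp: Grey hold-down clamp fixed on the bench, base 185 x 80 x 12 mm. Origin on the bench under the common axis of coupling, foot and nut; z up; its -x axis points along the beam to the lever. The aluminium beam (24 mm wide, 120 mm long, top 117 mm above the bench with the lever up) sinks 7 mm per rad as the lever closes and takes nut, spindle and rubber foot down with it.
- thumb_nut: Dark round knurled nut on the beam, upright axis. Origin on its axis, 118.5 mm above the bench with the lever at 0, 7 mm lower per rad of lever. Grip: 32 mm across, 4 to 26 mm above the origin; a 10 mm stud stands up to 12 mm above it. Clockwise from above lowers the foot 2.2 mm per rad; takes 0.42 N m, stays where left, no stop near. It starts 1.0 to 3.5 rad too loose; its turn is not shown.
- cam_lever (a joint): Angle of the dark cam lever: 0 = up (80 deg above level, leaning to the clamp's -x), 1.40 = fully down (level, end stop). Half throw is 0.70; resistance should begin there (0.58 to 0.82 passes). The lever stays where left. Pushed 70 mm from the pivot it takes 3 to 6 N at first; past the point where the foot meets the coupling the push grows: 8 N about 0.29 rad later, some 14 N at the end.
- lever_pivot (a point): Centre of the lever's pin, 130 mm above the bench, 105 mm from the nut's axis on the clamp's -x side, between two cheeks 37 mm apart over all that rise to 139 mm. Axes as the clamp's; the pin lies along y. At angle q the lever points from here to (-cos(1.396-q), 0, sin(1.396-q)) in these axes.
- lever_bar: Flat bar of the cam lever, 16 mm wide, 8 mm thick, reaching 92 mm from the pivot. Origin at the pivot; x axis along the bar to its rounded end; z axis normal to the broad face that is pushed to close it (that face lies 4 mm from the bar's centre plane).
- coupling: Flanged steel coupling, 52 mm across, 50 mm high, standing loose in the clamp's nest under the springy rubber foot. Origin under its centre. With the lever up the foot's face starts 6 to 13 mm above it.
- anvil: Round aluminium plate, 60 mm across, with four low lips (the nest), fixed on the clamp's base under the coupling; its top is 18 mm above the bench. Origin as the clamp's. The lock force is the force between it and the coupling: 113 N when resistance begins at half throw, 23 N more per mm the foot is set lower.
There are look-alikes about, which are no part of the job. Leave any brown look-alike of the coupling alone.

How it is judged (in metres and radians):
At the end, for the whole second after the job is handed in: The cam lever is fully down and stays there (above 1.33 rad), the coupling stands upright in its nest (within 6 mm of its centre, tilt under 0.1 rad), and the clamp presses it on the anvil with 90 to 137 N, as it does when resistance begins at about half throw (value of joint cam_lever above 1.33 rad and contact force between coupling and anvil between 90 and 137 N and angle between coupling's own z axis and vertical below 0.1 rad and horizontal distance between coupling and anvil below 0.006 m); the robot touches nothing.
It fails at once if the nut is held (more than 2 N on it) while the lever is down (beyond 1.33 rad) (contact force between the fingers and thumb_nut above 2 N and value of joint cam_lever above 1.33 rad).
It fails at once if the coupling is crushed (more than 160 N) (contact force between coupling and anvil above 160 N).
It also fails if it takes over 67 s, if anything falls off the work surface, if the arm or the gripper's body presses on something with over 40 N, if the wrist force passes 120 N, or if a joint passes its speed limit or range.

ROBOT

A 6-joint arm with a two-finger parallel gripper is mounted at the origin on a cart in front of the work surface, level with it; the furniture and walls round the work are solid. World frame = base frame: x ahead of the robot, y to its left, z up, the work surface at z = 0. Lengths are in mm, angles in rad, forces in N, time in s.
With the tool pointing down it reaches from about 350 to 975 mm from the base axis. Payload 7.1 kg.
Tool frame: the origin (TCP) lies at the very end of the fingers, on their centre line; the grasp point (between the pads) lies ctrl.hold_point_z behind it (ctrl.hold_point_z is the distance from the TCP to the grasp point, in mm); z points along the fingers, y is the line along which they close (so a half turn about z gives the same grasp; the last joint's range is limited). The gripper opens to 88 mm and grips with 3 to 60 N. Pads are 20 mm wide; open, the fingers measure 115 mm over their backs; the gripper's body (75 mm by 178 mm) begins 61 mm behind the grasp point.
Start: joints at [1.29, 0.423, 1.63, -0, 1.089, -0.019], TCP at [161.731, 603.695, 222.675] pointing down, gripper open.
Joint ranges: [-3, 3], [-0.9, 2.11], [0.09, 2.58], [-1.31, 4.45], [0.11, 2.69], [-2.54, 2.54]. Speed limits (rad/s): [2.39, 2.39, 3.01, 3.14, 3.14, 3.14].

INTERFACE

Orientations are given as a rotation vector (axis times angle).
In Python, from workcell import ctrl gives the robot as it stands. The module is installed in compiled form; this text tells all that it offers.
- The arm moves only by the shell command python3 -m creep 'ROWS'. ROWS is JSON, a list of rows, each an object with "translation": the shift along the tool's x, y, z in mm, a list of three; "angular": the turn, a rotation vector about the tool's x, y, z in rad, a list of three; "jaw": the opening, from 0 (shut) to 1 (fully open). A call has exactly 8 rows; each row is the pose to reach, as a shift and turn from the pose commanded when the call began, along the tool's axes at that moment; what a row does not reach only later rows make up. A row lasts 1/8 s, in which the tool goes at most 62.5 mm and 10.7 degrees, less where a joint would pass 70% of its speed; a pose out of reach is approached as far as the arm can. A call with a gripper value outside its range is refused whole. The fingers move at their own pace and stop on an object; the grip force is fixed at half the most. Time passes only in rows, so rows that repeat a pose let the fingers close, or fill a call up. It gives the time, the measured TCP pose, the force, the opening and the grip force at its end, in the units of the state.
- ctrl.get_obs(): the state, without advancing time (a new reading comes with each control period).
- ctrl.get_image(name): name is "side" or "top"; returns the picture (480x640x3 uint8, red, green, blue); there is no depth.
- ctrl.camera_info(name): a dict with "camera_matrix" (3x3 intrinsics, pixels), "distortion" ([k1, k2, p1, p2, k3] as OpenCV has them; the pictures are not rectified), "world_from_camera" (4x4, takes a point from camera to world coordinates). Camera axes: x right, y up, looking along -z (the intrinsics and any distortion apply to the point x, -y, -z); pixel columns grow to the right and rows downward; lengths in mm; the calibration is good to about 2 mm. A picture is of the moment at which its call begins. camera_info takes no time and is no camera call.
- ctrl.close_job(): hands the job in; it is judged then, once.
Trained networks look in the newest picture that a camera, given by its name, has taken for a name from the list of things; names that differ only in an ending like _2 or _b are one class to them, and where a whole thing is asked for, a point or a joint stands for the part that bears it (a point fixed in the world has none). Each returns a list of dicts, best first, with "score" (0 to 1); they miss things now and then, are a little off and sometimes report something else, mostly with a low value. They report only what shows in the picture. A call takes as long as a camera call. They do not tell look-alikes from the thing itself.
- ctrl.look_for(camera, label): "rect" ([left, top, right, bottom] in pixels, round what is visible of it).
The state is a dict: "t": time; "qpos": joint angles; "qvel": joint speeds; "joint_torque": joint torques, N m; "ee_pos": TCP position; "orientation": TCP orientation; "ft_force": force on the tool from outside, world axes, zero at the start; "moment": the same for the moment, N m; "width": finger opening in mm; "grasp_force": force on a finger pad.
Only numpy, scipy, OpenCV 4.12 (cv2) and the standard library are available. Lean on these libraries where they do the work, as an engineer would, in place of code of your own. Each camera call takes 0.05 s, during which the arm holds its last target. There are 200 camera calls.

## Working session

There is one attempt and no reset: what is moved stays moved. The work goes in short steps, Python scripts to look and compute and a shell command to move; the robot and the scene stay as the last step left them, time stands still between calls to the robot, and variables do not carry over. Pictures are saved under pics/ and viewed, at most 10 in all, crops included, and the job is handed in when it is done.

```bash
mkdir -p pics; cat > h.py <<'E'
import numpy as np, cv2
from workcell import ctrl
def snap(cam,fn,crop=None,scale=1):
    im=ctrl.get_image(cam)[:,:,::-1].copy()
    if crop: im=im[crop[1]:crop[3],crop[0]:crop[2]]
    if scale!=1: im=cv2.resize(im,None,fx=scale,fy=scale,interpolation=cv2.INTER_CUBIC)
    cv2.imwrite('pics/'+fn,im)
def ray(cam,uv):
    c=ctrl.camera_info(cam);T=np.array(c['world_from_camera'])
    n=cv2.undistortPoints(np.array([[uv]],float),np.array(c['camera_matrix']),np.array(c['distortion']))[0,0]
    d=T[:3,:3]@np.array([n[0],-n[1],-1]);return T[:3,3],d/np.linalg.norm(d)
def atz(cam,uv,z):
    o,d=ray(cam,uv);return o+d*(z-o[2])/d[2]
def proj(cam,p):
    c=ctrl.camera_info(cam);T=np.linalg.inv(np.array(c['world_from_camera']))
    q=T[:3,:3]@np.array(p,float)+T[:3,3];q=np.array([q[0],-q[1],-q[2]])
    return cv2.projectPoints(q[None],np.zeros(3),np.zeros(3),np.array(c['camera_matrix']),np.array(c['distortion']))[0][0,0]
E
python3 - <<'E'
from h import *
for c in('top','side'):
    snap(c,c+'0.png'); print(c,np.round(ctrl.camera_info(c)['world_from_camera'],2).tolist())
    for l in('clamp','thumb_nut','lever_bar','coupling','anvil','cam_lever'):
        print(l,[(np.round(d['rect']).tolist(),round(d['score'],2)) for d in ctrl.look_for(c,l)])
o=ctrl.get_obs();print(o,ctrl.hold_point_z)
E
```

```text
top [[-0.03, 1.0, -0.05, 533.82], [-1.0, -0.03, -0.01, 257.0], [-0.01, 0.05, 1.0, 940.89], [0.0, 0.0, 0.0, 1.0]]
clamp [([289.0, 189.0, 341.0, 298.0], 0.7), ([309.0, 269.0, 321.0, 301.0], 0.41)]
thumb_nut [([303.0, 198.0, 322.0, 223.0], 0.58)]
lever_bar [([311.0, 282.0, 322.0, 300.0], 0.78)]
coupling [([244.0, 196.0, 271.0, 229.0], 0.88), ([302.0, 209.0, 331.0, 227.0], 0.62), ([302.0, 208.0, 332.0, 222.0], 0.51)]
anvil [([299.0, 202.0, 335.0, 228.0], 0.51)]
cam_lever []
side [[1.0, -0.06, 0.03, 609.95], [0.06, 0.81, -0.58, -223.7], [0.01, 0.59, 0.81, 797.44], [0.0, 0.0, 0.0, 1.0]]
clamp [([252.0, 196.0, 368.0, 308.0], 0.7)]
thumb_nut [([335.0, 224.0, 361.0, 249.0], 0.68), ([254.0, 195.0, 368.0, 304.0], 0.68)]
lever_bar [([253.0, 195.0, 274.0, 234.0], 0.89)]
coupling [([332.0, 210.0, 366.0, 244.0], 0.94), ([328.0, 257.0, 360.0, 291.0], 0.56)]
anvil [([328.0, 271.0, 363.0, 297.0], 0.67)]
cam_lever [([254.0, 194.0, 284.0, 242.0], 0.94)]
{'t': 0.7, 'qpos': array([ 1.28999512e+00,  4.23076015e-01,  1.62985149e+00,  1.56362369e-05,
        1.08859730e+00, -1.90092167e-02]), 'qvel': array([-1.28125692e-04, -7.54929036e-04, -7.72615657e-04, -3.68154832e-05,
       -2.86584205e-04,  1.77505534e-03]), 'joint_torque': array([-8.31026136e-04, -5.44443583e+01, -2.74002242e+01,  6.43426250e-02,
        1.68655452e-02,  1.77590618e-05]), 'ee_pos': array([161.73847987, 603.72660787, 222.70914657]), 'orientation': array([-4.10059424e-01, -3.11471239e+00, -1.08632158e-04]), 'ft_force': array([ 0.32031035, -0.19797176, -0.32047096]), 'moment': array([-0.05080093,  0.01249759, -0.02718601]), 'grasp_force': 0.0, 'width': 87.51856224884013} 18.700000000000003
```

View pics/top0.png

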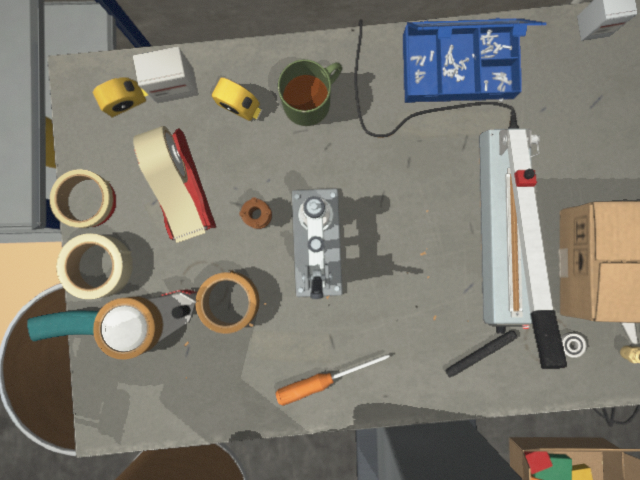

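View pics/side0.png

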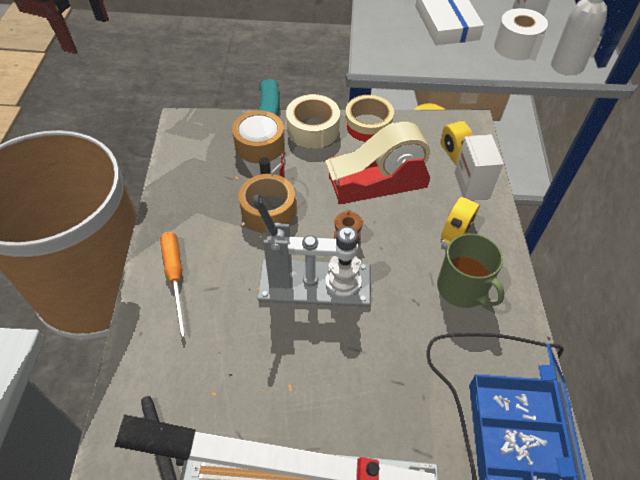

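```bash
python3 - <<'E'
from h import *
a=ctrl.get_image('top')[:,:,::-1][170:320,270:370]; b=ctrl.get_image('side')[:,:,::-1][180:320,240:390]
a=cv2.resize(a,None,fx=4,fy=4,interpolation=cv2.INTER_CUBIC)
b=cv2.resize(b,None,fx=2.6,fy=2.6,interpolation=cv2.INTER_CUBIC)
c=np.zeros((600,800,3),np.uint8);c[:600,:400]=a;c[:b.shape[0],405:405+b.shape[1]]=b
cv2.imwrite('pics/crop.png',c)
print('nut top',atz('top',(316,207),145),'base corners',[atz('top',p,12).round(1).tolist() for p in((293,190),(341,190),(341,296),(295,297))])
E
```

```text
nut top [621.50138504 269.59191235 145.        ] base corners [[666.8, 310.8, 12.0], [664.5, 227.6, 12.0], [481.8, 232.9, 12.0], [482.2, 311.8, 12.0]]
```

View pics/crop.png

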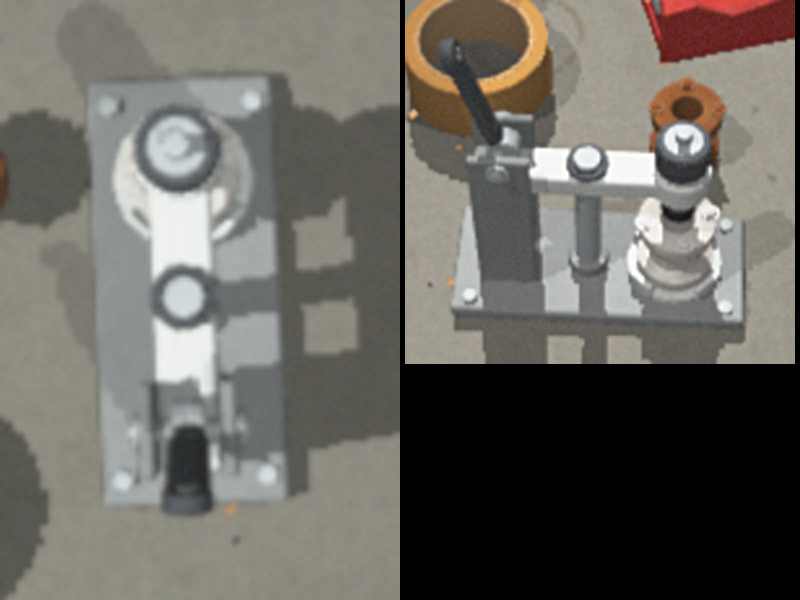

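```bash
python3 - <<'E'
from h import *
P=[atz('top',p,12)[:2] for p in((292.5,190.5),(337.5,189),(341.5,294.2),(296.5,295.8))]
print(np.round(P,1)); d=(P[0]+P[1]-P[2]-P[3])/2;L=np.linalg.norm(d);print('len',L,'yaw',np.arctan2(d[1],d[0]),np.linalg.norm(P[0]-P[1]))
yaw=np.arctan2(d[1],d[0])
for z in(144.5,156.5):
  print(z,atz('top',(314.2,206.8),z).round(1))
print(atz('side',(347.3,234),144.5).round(1),atz('side',(347,230),156.5).round(1))
# lever tip check
n=atz('top',(314.2,206.8),148);u=np.array([np.cos(yaw),np.sin(yaw),0])
p=n-105*u;p[2]=130;t=p+92*(-np.cos(1.396)*u+[0,0,np.sin(1.396)])
for c in('top','side'):print(c,'pivot',proj(c,p).round(1),'tip',proj(c,t).round(1),'nut',proj(c,[*n[:2],144.5]).round(1),'base',proj(c,[*n[:2],18]).round(1))
E
```

```text
[[666.  311.6]
 [666.4 233.6]
 [484.8 232. ]
 [484.1 309.2]]
len 181.73306515925023 yaw 0.011198732411650284 78.00665610429584
144.5 [621.9 272.3 144.5]
156.5 [620.6 272.  156.5]
[622.8 271.5 144.5] [621.9 269.7 156.5]
top pivot [317.1 277.8] tip [316.4 291.3] nut [314.3 207.1] base [315.9 215.1]
side pivot [276.1 236. ] tip [260.7 195.7] nut [346.5 233.6] base [342.9 279.5]
```

```bash
cat >> h.py <<'E'
from scipy.spatial.transform import Rotation as Ro
def go(p,phi=None):
    "shift in tool axes and turn about tool z to reach p with closing line at world angle phi"
    o=ctrl.get_obs();R=Ro.from_rotvec(o['orientation']).as_matrix()
    y=R[:,1];now=np.arctan2(y[1],y[0])
    print('shift',(R.T@(np.array(p,float)-o['ee_pos'])).round(1),'turnz',None if phi is None else round(now-phi,3),'phi now',round(now,3),'t',o['t'],'q',o['qpos'].round(2))
E
python3 - <<'E'
from h import *
go([622,271.5,215],np.pi/2)
E
```

```text
shift [-530.5 -201.8    7.7] turnz -0.262 phi now 1.309 t 0.8 q [ 1.29  0.42  1.63 -0.    1.09 -0.02]
```

```bash
python3 -m creep '[{"translation":[-60,-20,0],"angular":[0,0,-0.1],"jaw":1},{"translation":[-120,-45,0],"angular":[0,0,-0.2],"jaw":1},{"translation":[-180,-70,0],"angular":[0,0,-0.27],"jaw":1},{"translation":[-240,-90,0],"angular":[0,0,-0.27],"jaw":1},{"translation":[-300,-115,0],"angular":[0,0,-0.27],"jaw":1},{"translation":[-360,-137,0],"angular":[0,0,-0.27],"jaw":1},{"translation":[-420,-160,0],"angular":[0,0,-0.27],"jaw":1},{"translation":[-475,-181,4],"angular":[0,0,-0.27],"jaw":1}]'
python3 - <<'E'
from h import *
go([622,271.5,160],1.58)
E
```

```text
t: 1.8
ee_pos: [568.5, 309.7, 219.6]
orientation: [-0.013, 3.141, 0.001]
ft_force: [0.7, 1.1, -0.6]
width: 87.7
grasp_force: 0.0
shift [-53.1 -38.7  59.6] turnz -0.001 phi now 1.579 t 1.8 q [ 0.48  0.46  1.58  0.    1.1  -1.1 ]
```

```bash
python3 -m creep '[{"translation":[-30,-20,0],"angular":[0,0,0],"jaw":1},{"translation":[-53,-38.7,0],"angular":[0,0,0],"jaw":1},{"translation":[-53,-38.7,0],"angular":[0,0,0],"jaw":1},{"translation":[-53,-38.7,30],"angular":[0,0,0],"jaw":1},{"translation":[-53,-38.7,55],"angular":[0,0,0],"jaw":1},{"translation":[-53,-38.7,60],"angular":[0,0,0],"jaw":1},{"translation":[-53,-38.7,60],"angular":[0,0,0],"jaw":1},{"translation":[-53,-38.7,60],"angular":[0,0,0],"jaw":1}]'
python3 - <<'E'
from h import *
a=ctrl.get_image('top')[:,:,::-1][130:330,250:390]; b=ctrl.get_image('side')[:,:,::-1][130:320,230:390]
a=cv2.resize(a,None,fx=2.8,fy=2.8,interpolation=cv2.INTER_CUBIC)
b=cv2.resize(b,None,fx=2.45,fy=2.45,interpolation=cv2.INTER_CUBIC)
c=np.zeros((600,800,3),np.uint8);c[:a.shape[0],:a.shape[1]]=a;c[:b.shape[0],400:400+b.shape[1]]=b
cv2.imwrite('pics/above.png',c)
go([622,271.5,121],1.58)
p=ctrl.get_obs()['ee_pos'];print('tcp px side',proj('side',p),'in crop',(proj('side',p)-[230,130])*2.45+[400,0])
E
```

```text
t: 2.8
ee_pos: [620.5, 273.3, 160.5]
orientation: [-0.013, 3.14, 0.001]
ft_force: [0.7, 0.4, 0.9]
width: 87.6
grasp_force: 0.0
shift [-1.4 -1.6 39.3] turnz -0.001 phi now 1.579 t 2.9 q [ 0.4   0.57  1.55  0.    1.02 -1.18]
tcp px side [346.32893379 226.49429685] in crop [685.00588779 236.41102729]
```

View pics/above.png

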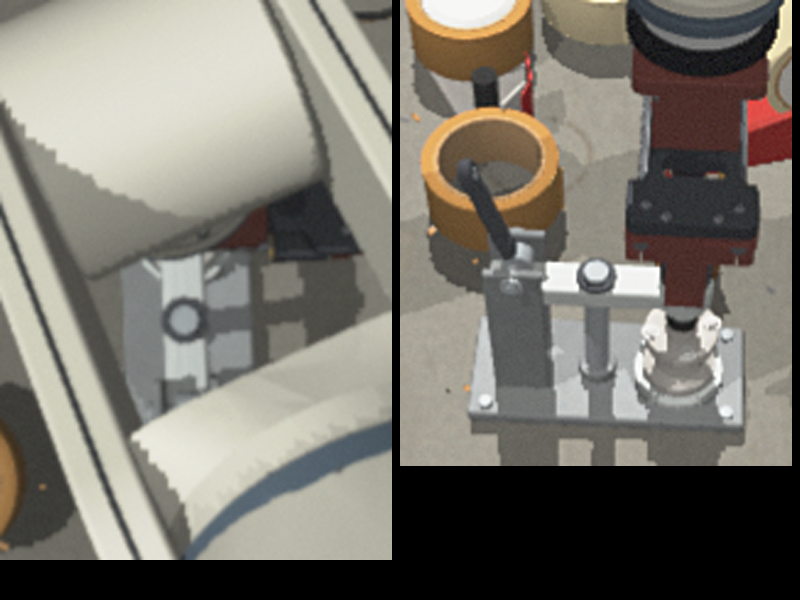

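```bash
python3 -m creep '[{"translation":[-1.5,-1.5,20],"angular":[0,0,0],"jaw":1},{"translation":[-1.5,-1.5,39],"angular":[0,0,0],"jaw":1},{"translation":[-1.5,-1.5,39],"angular":[0,0,0],"jaw":0.5},{"translation":[-1.5,-1.5,39],"angular":[0,0,0],"jaw":0.2},{"translation":[-1.5,-1.5,39],"angular":[0,0,0],"jaw":0.2},{"translation":[-1.5,-1.5,39],"angular":[0,0,0],"jaw":0.2},{"translation":[-1.5,-1.5,39],"angular":[0,0,0],"jaw":0.2},{"translation":[-1.5,-1.5,39],"angular":[0,0,0],"jaw":0.2}]'
python3 - <<'E'
from h import *
go([622,271.5,121],1.58)
o=ctrl.get_obs();print(o['ft_force'],o['moment'],o['width'])
E
```

```text
t: 3.9
ee_pos: [621.7, 271.4, 120.4]
orientation: [-0.013, 3.141, 0.001]
ft_force: [-1.1, 10.0, 2.0]
width: 31.3
grasp_force: 6.3
shift [-0.3  0.1 -0.6] turnz -0.001 phi now 1.579 t 3.9 q [ 0.39  0.62  1.57  0.    0.96 -1.19]
[-1.13830479  9.95708747  1.99226358] [2.2189711  0.15541743 0.03798991] 31.34982382590315
```

```bash
python3 -m creep '[{"translation":[0,0.5,0],"angular":[0,0,0],"jaw":0},{"translation":[0,1,0],"angular":[0,0,0],"jaw":0},{"translation":[0,1,0],"angular":[0,0,0],"jaw":0},{"translation":[0,1,0],"angular":[0,0,0],"jaw":0},{"translation":[0,1,0],"angular":[0,0,0],"jaw":0},{"translation":[0,1,0],"angular":[0,0,0],"jaw":0},{"translation":[0,1,0],"angular":[0,0,0],"jaw":0},{"translation":[0,1,0],"angular":[0,0,0],"jaw":0}]'
python3 - <<'E'
from h import *
o=ctrl.get_obs();print(o['ft_force'],o['moment'],o['width'],o['grasp_force'])
E
```

```text
t: 4.9
ee_pos: [621.7, 271.8, 120.4]
orientation: [-0.013, 3.141, -0.001]
ft_force: [-0.4, -4.5, 4.8]
width: 31.1
grasp_force: 30.0
[-0.37722569 -4.52922761  4.76235471] [-9.21489898e-01  1.82950997e-01  2.79941978e-04] 31.066522764628687 30.001044273376465
```

```bash
python3 -m creep '[{"translation":[0,-0.3,0],"angular":[0,0,0.15],"jaw":0},{"translation":[0,-0.3,0],"angular":[0,0,0.3],"jaw":0},{"translation":[0,-0.3,0],"angular":[0,0,0.45],"jaw":0},{"translation":[0,-0.3,0],"angular":[0,0,0.6],"jaw":0},{"translation":[0,-0.3,0],"angular":[0,0,0.75],"jaw":0},{"translation":[0,-0.3,0],"angular":[0,0,0.9],"jaw":0},{"translation":[0,-0.3,0],"angular":[0,0,1.05],"jaw":0},{"translation":[0,-0.3,0],"angular":[0,0,1.2],"jaw":0}]'
python3 - <<'E'
from h import *
o=ctrl.get_obs();print(o['ft_force'],o['moment'],o['width'],o['grasp_force']);go([622,271.8,160],.38)
E
```

```text
t: 5.9
ee_pos: [621.9, 272.2, 120.4]
orientation: [1.768, 2.596, 0.001]
ft_force: [0.6, -2.3, 3.7]
width: 31.1
grasp_force: 30.0
[ 0.59164651 -2.26171297  3.68525298] [-0.44240539  0.03568693  0.46370428] 31.0793943399524 29.996958374977112
shift [ -0.4  -0.  -39.6] turnz -0.005 phi now 0.375 t 5.9 q [ 0.4   0.62  1.56 -0.    0.96  0.02]
```

```bash
python3 -m creep '[{"translation":[0,0,0],"angular":[0,0,0],"jaw":0.6},{"translation":[0,0,0],"angular":[0,0,0],"jaw":0.6},{"translation":[0,0,-45],"angular":[0,0,0],"jaw":0.6},{"translation":[0,0,-80],"angular":[0,0,-0.18],"jaw":0},{"translation":[20,-53,-80],"angular":[0,0,-0.36],"jaw":0},{"translation":[33.7,-88.8,-80],"angular":[0,0,-0.54],"jaw":0},{"translation":[33.7,-88.8,-80],"angular":[0,0,-0.72],"jaw":0},{"translation":[33.7,-88.8,-80],"angular":[0,0,-0.9],"jaw":0}]'
python3 - <<'E'
from h import *
snap('side','lev.png',(200,100,400,320),2.6)
o=ctrl.get_obs();print(o['ft_force'],o['moment'],o['width'],o['grasp_force']);go([519,270.6,199.7],1.58)
E
```

```text
t: 6.9
ee_pos: [526.0, 270.7, 200.3]
orientation: [-0.443, -3.11, -0.001]
ft_force: [-0.2, -0.8, -0.6]
width: 6.0
grasp_force: 0.0
[ 0.15075877 -0.04845569 -0.52985301] [0.01585371 0.03257641 0.07990475] 2.777310609396052 0.0
shift [ 6.9 -2.   0.5] turnz -0.285 phi now 1.295 t 6.95 q [ 0.45  0.4   1.72  0.    1.02 -0.84]
```

View pics/lev.png

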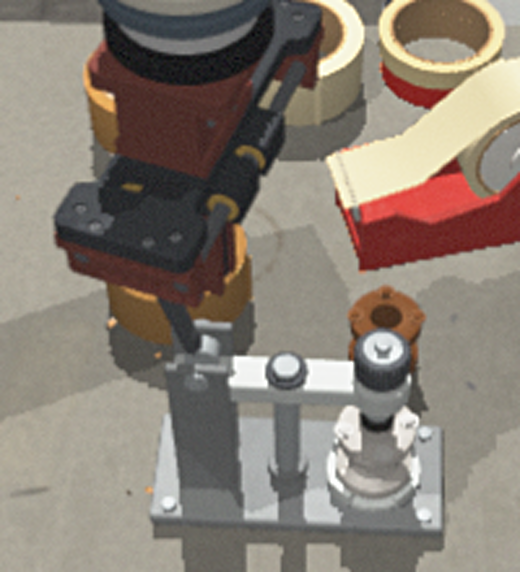

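```bash
python3 -m creep '[{"translation":[0,0,0],"angular":[0,0,-0.15],"jaw":0},{"translation":[0,0,0],"angular":[0,0,-0.285],"jaw":0},{"translation":[0,0,0],"angular":[0,0,-0.285],"jaw":0},{"translation":[3,-1,0.5],"angular":[0,0,-0.285],"jaw":0},{"translation":[5,-1.5,0.5],"angular":[0,0,-0.285],"jaw":0},{"translation":[6,-1.7,0.5],"angular":[0,0,-0.285],"jaw":0},{"translation":[7,-2,0.5],"angular":[0,0,-0.285],"jaw":0},{"translation":[7,-2,0.5],"angular":[0,0,-0.285],"jaw":0}]'
python3 - <<'E'
from h import *
o=ctrl.get_obs();print(o['ft_force'],o['moment'],o['width'],o['ee_pos'])
P=o['ee_pos']*0
for q in(.1,.2,.3,.4,.5,.6,.7,.8,.9,1.0,1.1,1.2,1.25,1.3,1.35,1.4):
    a=1.396-q; c=np.array([517-70*np.cos(a)+4*np.sin(a)+10,130+70*np.sin(a)+4*np.cos(a)])
    print(q,'tool shift x %.1f z %.1f'%(519-c[0],199.7-c[1]))
E
```

```text
t: 7.95
ee_pos: [519.3, 270.5, 199.7]
orientation: [0.011, 3.141, 0.0]
ft_force: [0.2, -0.2, 0.6]
width: 0.5
grasp_force: 0.0
[ 0.22034148 -0.21507189  0.57675516] [-0.00956575 -0.01290526 -0.02745285] 0.5476094931360707 [519.27952229 270.506017   199.71470064]
0.1 tool shift x 7.1 z 1.2
0.2 tool shift x 13.9 z 3.1
0.3 tool shift x 20.4 z 5.6
0.4 tool shift x 26.7 z 8.8
0.5 tool shift x 32.6 z 12.5
0.6 tool shift x 38.1 z 16.9
0.7 tool shift x 43.2 z 21.7
0.8 tool shift x 47.7 z 27.1
0.9 tool shift x 51.7 z 32.9
1.0 tool shift x 55.0 z 39.0
1.1 tool shift x 57.8 z 45.5
1.2 tool shift x 59.9 z 52.1
1.25 tool shift x 60.7 z 55.6
1.3 tool shift x 61.3 z 59.0
1.35 tool shift x 61.7 z 62.5
1.4 tool shift x 62.0 z 66.0
```

```bash
python3 -m creep '[{"translation":[3.5,0,0.5],"angular":[0,0,0],"jaw":0},{"translation":[7,0,1.2],"angular":[0,0,0],"jaw":0},{"translation":[13.9,0,3.1],"angular":[0,0,0],"jaw":0},{"translation":[20.4,0,5.6],"angular":[0,0,0],"jaw":0},{"translation":[26.7,0,8.8],"angular":[0,0,0],"jaw":0},{"translation":[29.7,0,10.6],"angular":[0,0,0],"jaw":0},{"translation":[32.6,0,12.5],"angular":[0,0,0],"jaw":0},{"translation":[35.4,0,14.6],"angular":[0,0,0],"jaw":0}]'
cat >> h.py <<'E'
def lev(px=517,s=None):
    o=ctrl.get_obs();x,y,z=o['ee_pos'];f=o['ft_force']
    X=-(x-10-px);Z=z-130;r=np.hypot(X,Z);a=np.arctan2(Z,X)-np.arcsin(4/r)
    n=np.array([np.sin(a),np.cos(a)]);t=np.array([-np.cos(a),np.sin(a)]);F=np.array([f[0],f[2]])
    print('q %.3f s %.1f Fn %.2f Ft %.2f Fn@70 %.2f'%(1.396-a,np.sqrt(r*r-16),F@n,F@t,F@n*np.sqrt(r*r-16)/70),'ee',o['ee_pos'].round(1),'f',f.round(1),'t',o['t'])
E
python3 -c "
from h import *
lev()"
```

```text
t: 8.95
ee_pos: [483.8, 270.7, 185.0]
orientation: [0.011, 3.141, -0.0]
ft_force: [1.4, -1.0, 1.1]
width: 0.5
grasp_force: 1.2
q 0.548 s 69.8 Fn 1.74 Ft -0.13 Fn@70 1.74 ee [483.8 270.7 185. ] f [ 1.4 -1.   1.1] t 8.95
```

```bash
python3 -m creep '[{"translation":[1.4,0,1.1],"angular":[0,0,0],"jaw":0},{"translation":[2.7,0,2.3],"angular":[0,0,0],"jaw":0},{"translation":[4,0,3.5],"angular":[0,0,0],"jaw":0},{"translation":[5.3,0,4.7],"angular":[0,0,0],"jaw":0},{"translation":[6.6,0,5.9],"angular":[0,0,0],"jaw":0},{"translation":[7.8,0,7.1],"angular":[0,0,0],"jaw":0},{"translation":[9,0,8.4],"angular":[0,0,0],"jaw":0},{"translation":[10.2,0,9.8],"angular":[0,0,0],"jaw":0}]'
python3 -c "
from h import *
lev()
snap('side','lev2.png',(200,100,400,320),2.6)"
```

```text
t: 9.95
ee_pos: [473.7, 270.8, 175.2]
orientation: [0.011, 3.141, 0.0]
ft_force: [1.6, -2.1, 0.7]
width: 0.8
grasp_force: 1.2
q 0.750 s 69.8 Fn 1.54 Ft -0.82 Fn@70 1.53 ee [473.7 270.8 175.2] f [ 1.6 -2.1  0.7] t 9.95
```

View pics/lev2.png

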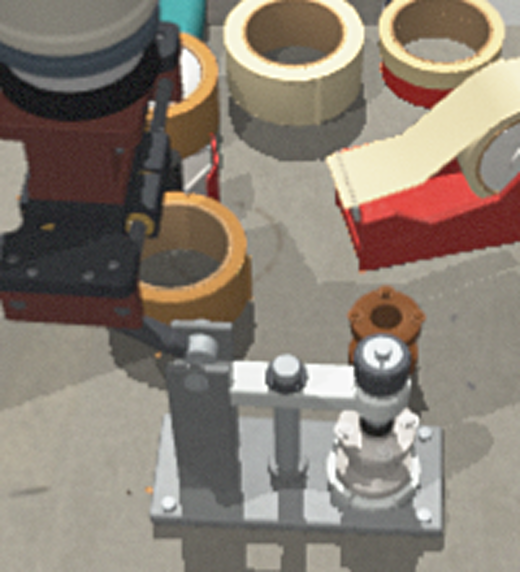

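```bash
python3 -m creep '[{"translation":[1.2,0,1.6],"angular":[0,0,0],"jaw":0},{"translation":[2.3,0,3.3],"angular":[0,0,0],"jaw":0},{"translation":[3.7,0,5.2],"angular":[0,0,0],"jaw":0},{"translation":[5,0,7],"angular":[0,0,0],"jaw":0},{"translation":[6.2,0,8.8],"angular":[0,0,0],"jaw":0},{"translation":[7.4,0,10.7],"angular":[0,0,0],"jaw":0},{"translation":[8.5,0,12.7],"angular":[0,0,0],"jaw":0},{"translation":[9.5,0,14.6],"angular":[0,0,0],"jaw":0}]'
python3 -c "
from h import *
lev()"
```

```text
t: 11.0
ee_pos: [464.2, 270.9, 160.5]
orientation: [0.011, 3.142, 0.0]
ft_force: [1.8, -0.7, 1.7]
width: 0.5
grasp_force: 1.3
q 1.001 s 69.7 Fn 2.27 Ft -1.04 Fn@70 2.26 ee [464.2 270.9 160.5] f [ 1.8 -0.7  1.7] t 11.0
```

```bash
python3 -m creep '[{"translation":[0.7,0,1.6],"angular":[0,0,0],"jaw":0},{"translation":[1.4,0,3.2],"angular":[0,0,0],"jaw":0},{"translation":[2.1,0,4.8],"angular":[0,0,0],"jaw":0},{"translation":[2.8,0,6.5],"angular":[0,0,0],"jaw":0},{"translation":[3.4,0,8.1],"angular":[0,0,0],"jaw":0},{"translation":[3.9,0,9.7],"angular":[0,0,0],"jaw":0},{"translation":[4.4,0,11.4],"angular":[0,0,0],"jaw":0},{"translation":[4.9,0,13.1],"angular":[0,0,0],"jaw":0}]'
python3 -c "
from h import *
lev()"
```

```text
t: 12.0
ee_pos: [459.3, 270.9, 147.5]
orientation: [0.011, 3.142, 0.0]
ft_force: [1.8, -1.5, 2.4]
width: 0.3
grasp_force: 1.3
q 1.201 s 69.8 Fn 2.75 Ft -1.34 Fn@70 2.74 ee [459.3 270.9 147.5] f [ 1.8 -1.5  2.4] t 12.0
```

```bash
python3 -m creep '[{"translation":[0,0,-15],"angular":[0,0,0],"jaw":0.5},{"translation":[11,0,-15],"angular":[0,0,0],"jaw":0.5},{"translation":[11,0,-15],"angular":[0,0,0],"jaw":0.5},{"translation":[11,0,5],"angular":[0,0,0],"jaw":0.5},{"translation":[11,0,19.5],"angular":[0,0,0],"jaw":0.5},{"translation":[11,0,19.5],"angular":[0,0,0],"jaw":0},{"translation":[11,0,19.5],"angular":[0,0,0],"jaw":0},{"translation":[11,0,19.5],"angular":[0,0,0],"jaw":0}]'
python3 -m creep '[{"translation":[0,0,0],"angular":[0,0,0],"jaw":0},{"translation":[0,0,0],"angular":[0,0,0],"jaw":0},{"translation":[0,0,0],"angular":[0,0,0],"jaw":0},{"translation":[0,0,0],"angular":[0,0,0],"jaw":0},{"translation":[0,0,0],"angular":[0,0,0],"jaw":0},{"translation":[0,0,0],"angular":[0,0,0],"jaw":0},{"translation":[0,0,0],"angular":[0,0,0],"jaw":0},{"translation":[0,0,0],"angular":[0,0,0],"jaw":0}]'
```

```text
t: 13.0
ee_pos: [448.5, 270.2, 128.4]
orientation: [0.009, 3.141, -0.002]
ft_force: [5.8, -18.3, 1.8]
width: 17.7
grasp_force: 9.0
t: 14.0
ee_pos: [448.5, 269.3, 128.3]
orientation: [0.008, 3.141, -0.004]
ft_force: [2.3, -8.9, 0.5]
width: 15.6
grasp_force: 29.6
```

```bash
python3 -m creep '[{"translation":[-1.7,-1,-6.8],"angular":[0,0,0],"jaw":0},{"translation":[-4.1,-1,-13.4],"angular":[0,0,0],"jaw":0},{"translation":[-7.1,-1,-19.7],"angular":[0,0,0],"jaw":0},{"translation":[-10.8,-1,-25.7],"angular":[0,0,0],"jaw":0},{"translation":[-15,-1,-31.3],"angular":[0,0,0],"jaw":0},{"translation":[-19.7,-1,-36.4],"angular":[0,0,0],"jaw":0},{"translation":[-25,-1,-41.1],"angular":[0,0,0],"jaw":0},{"translation":[-30.6,-1,-45.2],"angular":[0,0,0],"jaw":0}]'
python3 -c "
from h import *
print(ctrl.get_obs()['ft_force'],ctrl.get_obs()['width'])"
```

```text
t: 15.0
ee_pos: [475.5, 269.3, 172.6]
orientation: [-0.012, -3.134, 0.002]
ft_force: [-11.9, 2.6, -16.9]
width: 15.8
grasp_force: 29.8
[-11.87610829   2.5886605  -16.89386689] 15.813080566703663
```

```bash
python3 -m creep '[{"translation":[3,0,0],"angular":[0,0,0],"jaw":0.7},{"translation":[3,0,0],"angular":[0,0,0],"jaw":0.7},{"translation":[3,0,0],"angular":[0,0,0],"jaw":0.7},{"translation":[3,1,-42],"angular":[0,0,0],"jaw":0.7},{"translation":[-30,1,-45],"angular":[0,0,0],"jaw":0.7},{"translation":[-90,2,-45],"angular":[0,0,0],"jaw":0.7},{"translation":[-144,2,-45],"angular":[0,0,0],"jaw":0.7},{"translation":[-144,2,-45],"angular":[0,0,0],"jaw":0.7}]'
python3 - <<'E'
from h import *
b=ctrl.get_image('side')[:,:,::-1][100:320,200:400]
cv2.imwrite('pics/lev3.png',cv2.resize(b,None,fx=2.6,fy=2.6,interpolation=cv2.INTER_CUBIC))
go([622,271.9,118],1.58)
u=np.array([np.cos(.011),np.sin(.011),0]);p=np.array([517,270.6,130])
for q in(0.3,.4,.5,.6,.8):
    t=p+92*(-np.cos(1.396-q)*u+[0,0,np.sin(1.396-q)]);print(q,(proj('side',t)-[200,100])*2.6)
E
```

```text
t: 16.0
ee_pos: [626.5, 270.5, 218.5]
orientation: [0.014, 3.139, 0.001]
ft_force: [-0.3, 0.4, -0.0]
width: 61.4
grasp_force: 0.0
shift [  2.3   1.4 100.1] turnz -0.017 phi now 1.563 t 16.05 q [ 0.39  0.51  1.5   0.    1.13 -1.17]
0.3 [110.90115608 257.95258197]
0.4 [ 96.93313331 262.86687117]
0.5 [ 84.20343931 268.70963215]
0.6 [ 72.84685865 275.39402722]
0.8 [ 54.67061117 290.89653062]
```

View pics/lev3.png

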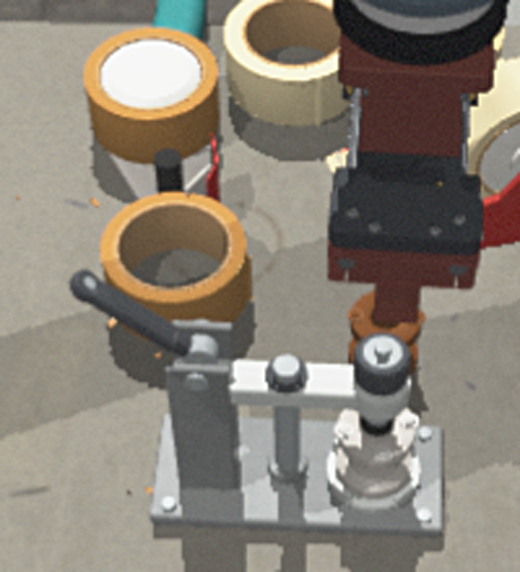

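```bash
python3 -m creep '[{"translation":[1,1.5,40],"angular":[0,0,-0.017],"jaw":0.8},{"translation":[1,1.5,75],"angular":[0,0,-0.017],"jaw":0.8},{"translation":[1,1.5,100],"angular":[0,0,-0.017],"jaw":0.8},{"translation":[1,1.5,100],"angular":[0,0,-0.017],"jaw":0.8},{"translation":[1,1.5,100],"angular":[0,0,-0.017],"jaw":0},{"translation":[1,1.5,100],"angular":[0,0,-0.017],"jaw":0},{"translation":[1,1.5,100],"angular":[0,0,-0.017],"jaw":0},{"translation":[1,1.5,100],"angular":[0,0,-0.017],"jaw":0}]'
python3 -m creep '[{"translation":[0,0,0],"angular":[0,0,0],"jaw":0},{"translation":[0,0,0],"angular":[0,0,0],"jaw":0},{"translation":[0,0,0],"angular":[0,0,0],"jaw":0},{"translation":[0,0,0],"angular":[0,0,0],"jaw":0},{"translation":[0,0,0],"angular":[0,0,0],"jaw":0},{"translation":[0,0,0],"angular":[0,0,0],"jaw":0},{"translation":[0,0,0],"angular":[0,0,0],"jaw":0},{"translation":[0,0,0],"angular":[0,0,0],"jaw":0}]'
```

```text
t: 17.05
ee_pos: [622.2, 272.3, 118.8]
orientation: [-0.016, 3.141, 0.0]
ft_force: [1.4, 0.3, -0.7]
width: 33.7
grasp_force: 0.0
t: 18.05
ee_pos: [622.1, 271.8, 118.7]
orientation: [-0.016, 3.141, -0.001]
ft_force: [-1.3, -3.8, 4.8]
width: 30.9
grasp_force: 30.0
```

```bash
python3 -m creep '[{"translation":[0,0,0],"angular":[0,0,0.175],"jaw":0},{"translation":[0,0,0],"angular":[0,0,0.35],"jaw":0},{"translation":[0,0,0],"angular":[0,0,0.525],"jaw":0},{"translation":[0,0,0],"angular":[0,0,0.7],"jaw":0},{"translation":[0,0,0],"angular":[0,0,0.875],"jaw":0},{"translation":[0,0,0],"angular":[0,0,1.05],"jaw":0},{"translation":[0,0,0],"angular":[0,0,1.225],"jaw":0},{"translation":[0,0,0],"angular":[0,0,1.4],"jaw":0}]'
python3 - <<'E'
from h import *
o=ctrl.get_obs();print(o['ft_force'],o['moment'],o['width'],o['grasp_force']);go([489,270,190],1.58)
E
```

```text
t: 19.05
ee_pos: [622.1, 271.8, 118.7]
orientation: [2.017, 2.408, -0.001]
ft_force: [-0.2, -3.2, 5.9]
width: 30.8
grasp_force: 30.0
[-0.19710527 -3.17009257  5.88038274] [-0.78102278  0.27721697  0.45027602] 30.753505139334504 29.996572136878967
shift [  21.5 -131.4  -71.3] turnz -1.404 phi now 0.176 t 19.05 q [ 0.39  0.62  1.56 -0.    0.96  0.22]
```

```bash
python3 -m creep '[{"translation":[0,0,0],"angular":[0,0,0],"jaw":0.6},{"translation":[0,0,0],"angular":[0,0,0],"jaw":0.6},{"translation":[0,0,-45],"angular":[0,0,0],"jaw":0.6},{"translation":[0,0,-71],"angular":[0,0,-0.18],"jaw":0},{"translation":[8,-52,-71],"angular":[0,0,-0.36],"jaw":0},{"translation":[15,-93,-71],"angular":[0,0,-0.54],"jaw":0},{"translation":[18,-112,-71],"angular":[0,0,-0.72],"jaw":0},{"translation":[18,-112,-71],"angular":[0,0,-0.9],"jaw":0}]'
python3 -m creep '[{"translation":[0,0,0],"angular":[0,0,-0.18],"jaw":0},{"translation":[0,0,0],"angular":[0,0,-0.36],"jaw":0},{"translation":[0,0,0],"angular":[0,0,-0.5],"jaw":0},{"translation":[0,0,0],"angular":[0,0,-0.5],"jaw":0},{"translation":[0,0,0],"angular":[0,0,-0.5],"jaw":0},{"translation":[0,0,0],"angular":[0,0,-0.5],"jaw":0},{"translation":[0,0,0],"angular":[0,0,-0.5],"jaw":0},{"translation":[0,0,0],"angular":[0,0,-0.5],"jaw":0}]'
python3 - <<'E'
from h import *
go([486.4,270,187.2],1.58);lev()
E
```

```text
t: 20.05
ee_pos: [506.8, 269.9, 189.2]
orientation: [-0.748, -3.05, 0.0]
ft_force: [0.1, 0.1, -0.1]
width: 6.2
grasp_force: 0.0
t: 21.05
ee_pos: [508.5, 269.8, 189.3]
orientation: [-0.016, 3.142, 0.0]
ft_force: [0.5, 0.0, 0.1]
width: 0.5
grasp_force: 0.0
shift [22.1  0.4  2.1] turnz 0.001 phi now 1.581 t 21.05 q [ 0.47  0.39  1.77  0.    0.98 -1.11]
q 0.192 s 62.0 Fn 0.52 Ft -0.07 Fn@70 0.46 ee [508.5 269.8 189.3] f [0.5 0.  0.1] t 21.05
```

```bash
python3 -m creep '[{"translation":[10,0,1],"angular":[0,0,0],"jaw":0},{"translation":[18,0,2],"angular":[0,0,0],"jaw":0},{"translation":[22,0,2.1],"angular":[0,0,0],"jaw":0},{"translation":[25,0,4.3],"angular":[0,0,0],"jaw":0},{"translation":[27.6,0,6.5],"angular":[0,0,0],"jaw":0},{"translation":[30.2,0,8.9],"angular":[0,0,0],"jaw":0},{"translation":[32.7,0,11.3],"angular":[0,0,0],"jaw":0},{"translation":[35,0,13.9],"angular":[0,0,0],"jaw":0}]'
python3 -c "
from h import *
lev()"
python3 -m creep '[{"translation":[1.2,0,1.4],"angular":[0,0,0],"jaw":0},{"translation":[2.3,0,2.8],"angular":[0,0,0],"jaw":0},{"translation":[3.3,0,4.2],"angular":[0,0,0],"jaw":0},{"translation":[4.3,0,5.6],"angular":[0,0,0],"jaw":0},{"translation":[5.2,0,7.1],"angular":[0,0,0],"jaw":0},{"translation":[6.1,0,8.6],"angular":[0,0,0],"jaw":0},{"translation":[7,0,10.1],"angular":[0,0,0],"jaw":0},{"translation":[7.7,0,11.6],"angular":[0,0,0],"jaw":0}]'
python3 -c "
from h import *
lev()"
```

```text
t: 22.05
ee_pos: [473.7, 269.5, 175.4]
orientation: [-0.016, 3.141, 0.0]
ft_force: [1.1, -0.7, 1.8]
width: 0.4
grasp_force: 1.3
q 0.748 s 69.8 Fn 2.09 Ft 0.14 Fn@70 2.08 ee [473.7 269.5 175.4] f [ 1.1 -0.7  1.8] t 22.05
t: 23.05
ee_pos: [465.9, 269.5, 163.8]
orientation: [-0.016, 3.141, 0.0]
ft_force: [2.9, -0.5, 5.3]
width: 0.2
grasp_force: 2.7
q 0.947 s 69.7 Fn 6.01 Ft -0.31 Fn@70 5.98 ee [465.9 269.5 163.8] f [ 2.9 -0.5  5.3] t 23.05
```

```bash
python3 -m creep '[{"translation":[0.4,0,0.8],"angular":[0,0,0],"jaw":0},{"translation":[0.8,0,1.6],"angular":[0,0,0],"jaw":0},{"translation":[1.2,0,2.4],"angular":[0,0,0],"jaw":0},{"translation":[1.6,0,3.1],"angular":[0,0,0],"jaw":0},{"translation":[2,0,3.9],"angular":[0,0,0],"jaw":0},{"translation":[2.4,0,4.7],"angular":[0,0,0],"jaw":0},{"translation":[2.8,0,5.5],"angular":[0,0,0],"jaw":0},{"translation":[3.1,0,6.3],"angular":[0,0,0],"jaw":0}]'
python3 -c "
from h import *
lev()"
python3 -m creep '[{"translation":[0.3,0,0.8],"angular":[0,0,0],"jaw":0},{"translation":[0.6,0,1.6],"angular":[0,0,0],"jaw":0},{"translation":[0.9,0,2.5],"angular":[0,0,0],"jaw":0},{"translation":[1.3,0,3.3],"angular":[0,0,0],"jaw":0},{"translation":[1.6,0,4.1],"angular":[0,0,0],"jaw":0},{"translation":[1.9,0,4.9],"angular":[0,0,0],"jaw":0},{"translation":[2.1,0,5.8],"angular":[0,0,0],"jaw":0},{"translation":[2.4,0,6.6],"angular":[0,0,0],"jaw":0}]'
python3 -c "
from h import *
lev()"
```

```text
t: 24.05
ee_pos: [463.0, 269.4, 157.7]
orientation: [-0.016, 3.141, 0.0]
ft_force: [3.1, -1.4, 6.2]
width: 0.4
grasp_force: 3.5
q 1.045 s 69.6 Fn 6.86 Ft -0.75 Fn@70 6.82 ee [463.  269.4 157.7] f [ 3.1 -1.4  6.2] t 24.05
t: 25.05
ee_pos: [460.6, 269.4, 151.3]
orientation: [-0.016, 3.141, 0.0]
ft_force: [3.1, -2.1, 8.4]
width: 0.3
grasp_force: 4.3
q 1.143 s 69.6 Fn 8.93 Ft -0.89 Fn@70 8.88 ee [460.6 269.4 151.3] f [ 3.1 -2.1  8.4] t 25.05
```

```bash
python3 -m creep '[{"translation":[0.8,0,2.7],"angular":[0,0,0],"jaw":0},{"translation":[1.5,0,5.4],"angular":[0,0,0],"jaw":0},{"translation":[2.1,0,8],"angular":[0,0,0],"jaw":0},{"translation":[2.6,0,10.7],"angular":[0,0,0],"jaw":0},{"translation":[2.9,0,13],"angular":[0,0,0],"jaw":0},{"translation":[3.1,0,14.8],"angular":[0,0,0],"jaw":0},{"translation":[3.2,0,15.8],"angular":[0,0,0],"jaw":0},{"translation":[3.2,0,16.6],"angular":[0,0,0],"jaw":0}]'
python3 -c "
from h import *
lev()"
python3 -m creep '[{"translation":[0,0,0.6],"angular":[0,0,0],"jaw":0},{"translation":[0,0,1.1],"angular":[0,0,0],"jaw":0},{"translation":[0,0,1.6],"angular":[0,0,0],"jaw":0},{"translation":[0,0,2],"angular":[0,0,0],"jaw":0},{"translation":[0,0,2.3],"angular":[0,0,0],"jaw":0},{"translation":[0,0,2.5],"angular":[0,0,0],"jaw":0},{"translation":[0,0,2.5],"angular":[0,0,0],"jaw":0},{"translation":[0,0,2.5],"angular":[0,0,0],"jaw":0}]'
python3 -c "
from h import *
lev()"
```

```text
t: 26.05
ee_pos: [457.5, 269.3, 135.2]
orientation: [-0.016, 3.141, 0.0]
ft_force: [1.2, -2.4, 13.3]
width: 0.4
grasp_force: 6.8
q 1.379 s 69.6 Fn 13.32 Ft -0.95 Fn@70 13.23 ee [457.5 269.3 135.2] f [ 1.2 -2.4 13.3] t 26.05
t: 27.05
ee_pos: [457.5, 269.3, 133.9]
orientation: [-0.016, 3.141, 0.001]
ft_force: [-2.3, -5.3, 25.5]
width: 0.5
grasp_force: 12.8
q 1.398 s 69.5 Fn 25.47 Ft 2.20 Fn@70 25.29 ee [457.5 269.3 133.9] f [-2.3 -5.3 25.5] t 27.05
```

```bash
python3 -m creep '[{"translation":[0,0,-15],"angular":[0,0,0],"jaw":0},{"translation":[0,0,-60],"angular":[0,0,0],"jaw":0},{"translation":[50,0,-100],"angular":[0,0,0],"jaw":0},{"translation":[50,0,-110],"angular":[0,0,0],"jaw":0},{"translation":[50,0,-110],"angular":[0,0,0],"jaw":0},{"translation":[50,0,-110],"angular":[0,0,0],"jaw":0},{"translation":[50,0,-110],"angular":[0,0,0],"jaw":0},{"translation":[50,0,-110],"angular":[0,0,0],"jaw":0}]'
python3 -c "
from h import *
snap('side','end.png',(200,100,400,320),2.6)"
```

```text
t: 28.05
ee_pos: [407.1, 268.5, 240.9]
orientation: [0.015, -3.14, 0.001]
ft_force: [-0.1, 0.5, -0.2]
width: 0.3
grasp_force: 0.0
```

View pics/end.png

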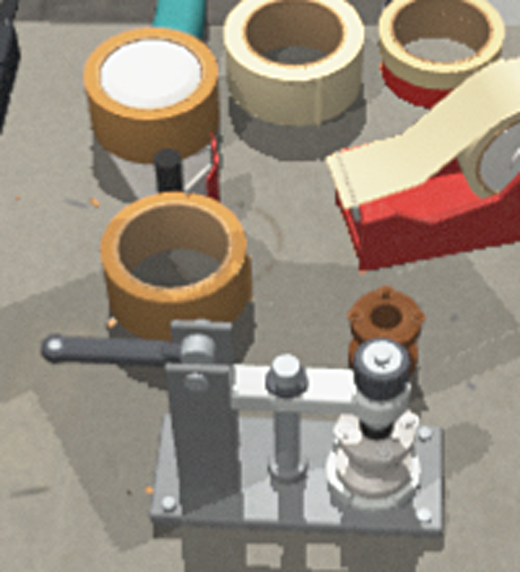

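The lever lies level, with its tip at (52,348) and its pivot at (200,348). The coupling stands upright in its nest at (375,450), and the robot is clear of everything.

```bash
python3 -c "
from workcell import ctrl
print(ctrl.close_job())"
```

```text
the job is handed in; nothing more can be done
None
```

The job is handed in at about 28 s of the 67 s allowed: the coupling is clamped, the lever is fully down and stays there, and the robot is clear. I tightened the nut 2.6 rad, and the push force puts the start of resistance at 0.70–0.80 rad. That means a lock force of about 97–113 N, worked out from the push force because the interface gives no direct reading and handing in returned no verdict.

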